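Scan the slide warmer's label, then hold its lid half open

ROBOT

A 6-joint arm with a two-finger parallel gripper is mounted at the origin on the work surface. World frame = base frame: x ahead of the robot, y to its left, z up, the work surface at z = 0. Lengths are in mm, angles in rad, forces in N, time in s.
With the tool pointing down it reaches from about 250 to 725 mm from the base axis. Payload 4 kg.
Tool frame: the origin (TCP) lies midway between the tips of the shut fingers; the grasp point (between the pads) lies 19 mm behind it; z points along the fingers, y is the line along which they close (so a half turn about z gives the same grasp; the last joint's range is limited). The gripper opens to 85 mm and grips with 20 to 120 N. Pads are 22 mm wide; open, the fingers measure 114 mm over their backs; the gripper's body (76 mm by 85 mm) begins 54 mm behind the grasp point. The pads swing forward as they close: fully open they stand 13 mm farther back than shut.
Start: joints at [1.245, 0.241, 0.005, 1.335, 0, 1.571], TCP at [160.031, 473.698, 231.306] pointing down, gripper open.
Joint ranges: [-2.72, 2.72], [-1.05, 1.87], [-1.09, 1.28], [-1.99, 2.15], [-1.42, 1.44], [-3.14, 3.14]. Speed limits (rad/s): [2.79, 2.79, 3.14, 3.14, 3.14, 3.14].

INTERFACE

Orientations are given as a unit quaternion [x, y, z, w].
In Python, from rig import get_state, read_camera, camera_model, close_job gives the robot as it stands.
- The arm moves only by the tool step_arm, never from a script. Its argument "plan" is text: rows parted by semicolons, each of 6 numbers parted by spaces: the shift along the tool's x, y, z in mm, then the turn, a rotation vector about the tool's x, y, z in rad. In form: x y z rx ry rz; .... A call has 1 to 12 rows; each row shifts and turns the commanded pose from where the row before left it, along the tool's axes as they then stand; what a row does not reach is not made up. A row lasts 1/8 s, in which the tool goes at most 62.5 mm and 10.7 degrees, less where a joint would pass 70% of its speed; a pose out of reach is approached as far as the arm can. A call with a gripper value outside its range is refused whole. "jaw" is the opening, from -1 (shut) to 1 (fully open), set as the call begins (left out, the last holds). The fingers move at their own pace and stop on an object; the grip force is fixed at half the most. Time passes only in rows, so rows that do not move let the fingers close. It gives the time, the measured TCP pose, the force, the opening and the grip force at its end, in the units of the state.
- get_state(): the state, without advancing time (a new reading comes with each control period).
- read_camera(name): name is "scene" or "top" or "wrist"; returns the picture (480x640x3 uint8, red, green, blue); there is no depth.
- camera_model(name): a dict with "vfov" (degrees; the focal length in pixels is half the picture's height over the tangent of half this angle, whatever the lens; pixels are square), "cx", "cy" (the principal point, pixels), "origin" and "orientation" of the camera in the world. Camera axes: x right, y down, z forward; pixel columns grow to the right and rows downward; lengths in mm; the calibration is good to about 2 mm. A picture is of the moment at which its call begins: read the wrist's pose just before it. camera_model takes no time and is no camera call; for the wrist camera it gives the pose at the moment of the call.
- close_job(): hands the job in; it is judged then, once.
The state is a dict: "time_s": time; "joint_pos": joint angles; "joint_velocities": joint speeds; "effort": joint torques, N m; "ee_pos": TCP position; "tcp_rot": TCP orientation; "wrist_force": force on the tool from outside, world axes, zero at the start; "torque": the same for the moment, N m; "finger_gap": finger opening in mm; "finger_force": force on a finger pad.
Only numpy, scipy, OpenCV 4.12 (cv2) and the standard library are available. Lean on these libraries where they do the work, as an engineer would, in place of code of your own. Each camera call takes 0.05 s, during which the arm holds its last target. There are 200 camera calls.

TASK

Pick up the hand-held code reader, aim it squarely at the barcode label on the slide warmer's sloping front panel from about 8 cm away and hold it steady there for a second, then lay the reader gently back on the bare bench, right way up, and let go of it. Then lift the warmer's lid by its bar handle and hold it open at 50 degrees; it falls shut if released, so the program finishes while the gripper is still holding the lid there. Leave the spectacles case, the phone and the slide box where they are.

Things in the scene. Friction and masses are not known exactly. Their poses are not given: they have to be found in the camera images.
- reader: Loose code reader, 160 g, lying flat. Black grip bar 34 wide (y) x 34 high, from x = -70 to +40 mm; at the +x end a grey head 46 wide, x = 22 to 78 mm, up to 62 mm high, looking 45 degrees down ahead. Origin on the underside, x to the head, z up. Grip across the bar from above, about 20 mm behind the origin.
- reader_window (a point): Middle of the dark window on the reader's head, 68 mm ahead of and 16 mm above the reader's origin. Its x axis is the line of sight (45 degrees down ahead when the reader is level), y is the reader's y. It reads a label 40 to 140 mm away on that line.
- label_face (a point): Middle of the white label with black bars, 56 wide x 44 mm up the slope, on the warmer's 45 degree front panel facing the robot, 46 mm above the bench, about 90 mm left or right of the warmer's middle (a grey six-key keypad is on the other side). Its x axis points into the panel, ahead and 45 degrees down; y along the panel.
- warmer: Slide warmer, fixed: white open box 200 deep (x) x 260 wide (y) x 108 mm high, plus a front panel wedge reaching 60 mm farther towards the robot, 75 mm high at the box, 15 mm at its front edge. Origin on the bench under the box's middle; x points to the hinge side; box front at x = -100 mm, wedge front at -160 mm.
- lid_handle (a point): Middle of the lid's steel bar handle: 12 mm thick, 110 mm long along the warmer's y (98 mm free between its end arms), 45 mm out from the box front, 39 mm clear gap to lid and box, 114 mm above the bench when shut, 70 mm free below. Moves with the lid. The bar turns between the pads, so the tool can stay pointing down.
- lid: Lid: grey frame, clear pane, 8 mm thick, 0.35 kg. Origin at its underside's middle; z upright when shut, its pitch (tilt of z) is the opening angle: 0 shut, stop at 77 degrees. Hinge axis along the warmer's y, at x = +100 mm and 110 mm up in the warmer's frame; the bar runs on a 245 mm radius about it, 4 mm above it when shut. 1.5 to 3.5 N at the bar holds it; always falls shut.
- case: Bystander: closed dark blue spectacles case, 155 x 55 x 34 mm, loose. Origin under its middle.
- phone: Bystander: phone lying flat, 150 x 72 x 9 mm, loose. Origin under its middle.
- slidebox: Bystander: flat white slide box with grey cover, 87 x 122 x 35 mm, loose. Origin under its middle.
Not all that is in view belongs to the job. What is shaped like the reader but yellow is not meant.

How it is judged:
By the outcome, as a careful person would: the job done as asked, in the order asked, and still so for the second after the job is handed in, while the arm keeps its last pose, push and grip.
It also fails if it takes over 67 s, if anything falls off the work surface, if the arm or the gripper's body presses on something with over 40 N, if the wrist force passes 120 N, or if a joint passes its speed limit or range.

## Working session

There is one attempt and no reset: what is moved stays moved. The work goes in short steps, Python scripts to look and compute and a tool call to move; the robot and the scene stay as the last step left them, time stands still between calls to the robot, and variables do not carry over. Pictures are saved under pics/ and viewed, at most 10 in all, crops included, and the job is handed in when it is done.

Besides the shell and the picture viewer there is one more tool, called after "Call:" in YAML: its name, and indented under it one key for each argument. step_arm: Moves the arm, as the interface text tells. Its arguments: {"type":"object","properties":{"plan":{"type":"string"},"jaw":{"type":"number"}},"required":["plan"]}

```bash
mkdir -p pics; ls
python3 - <<'E'
from rig import *
import cv2,json
print(get_state())
for n in("scene","top","wrist"):
    print(n,camera_model(n)); cv2.imwrite(f"pics/{n}0.png",read_camera(n)[:,:,::-1])
E
```

```text
pics
{'time_s': 0.0, 'joint_pos': array([1.24501434e+00, 2.41410189e-01, 3.73949141e-03, 1.33515931e+00,
       3.27213196e-05, 1.57081596e+00]), 'joint_velocities': array([-9.82560315e-06, -1.16551858e-03,  1.38382648e-04, -6.93113120e-04,
       -1.03415471e-03,  7.28947172e-05]), 'effort': array([-1.08298129e-03, -3.72322547e+01,  2.52404666e+01,  1.69436488e-02,
       -1.40981783e-04,  6.34673071e-06]), 'ee_pos': array([159.82071977, 473.12708893, 230.42014133]), 'tcp_rot': array([ 1.62181222e-01,  9.86760466e-01, -1.00072836e-03, -1.81036854e-04]), 'wrist_force': array([-0.83919039, -0.16888751,  0.40813452]), 'torque': array([ 0.03040261,  0.02515891, -0.00675495]), 'finger_force': 0.0, 'finger_gap': 85.59136877706187}
scene {'vfov': 47.212959347803526, 'cx': 314.37772096592175, 'cy': 238.3085296305527, 'origin': array([1104.68158394, -896.76839633, 1009.62066819]), 'orientation': array([ 0.86508538,  0.27627812, -0.1200979 , -0.40109124])}
top {'vfov': 55.9750867346478, 'cx': 322.9183303083454, 'cy': 236.79205466534793, 'origin': array([ 343.69343936,   22.41956015, 1130.12572418]), 'orientation': array([-0.69939689,  0.71206301, -0.04217251,  0.04507468])}
wrist {'vfov': 68.82468344345767, 'cx': 319.2288627180031, 'cy': 243.0987295150544, 'origin': array([ 84.74724966, 498.92025892, 372.11892949]), 'orientation': array([0.80240008, 0.5763755 , 0.08954849, 0.12620011])}
```

View pics/top0.png

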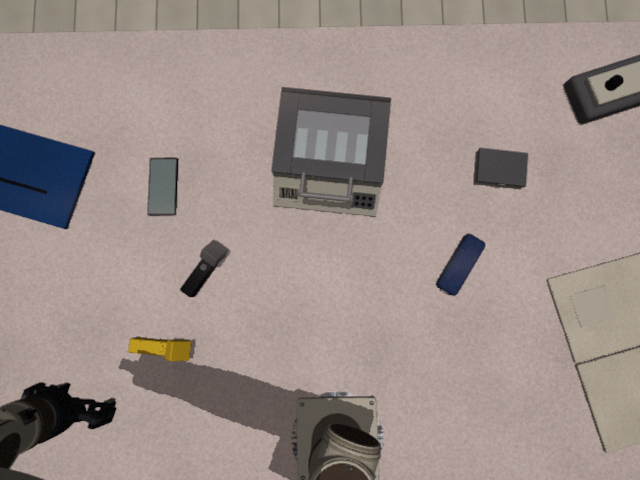

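View pics/scene0.png

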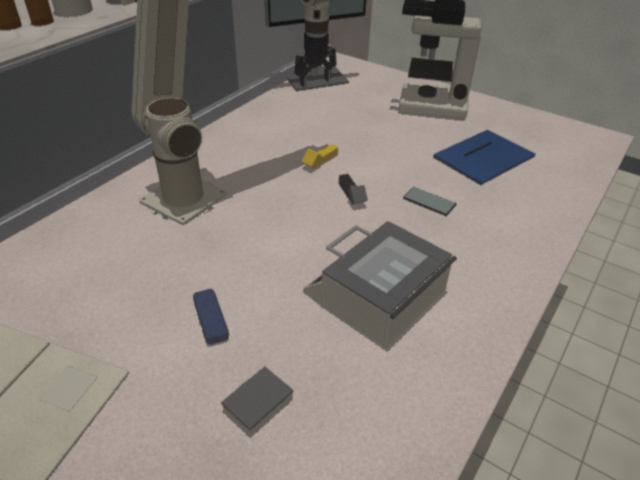

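The top view shows two reader-shaped things: a black bar with a grey head at (205,268), and a yellow one at (160,348). The black and grey one fits the description. The warmer is at (330,150), with its label at (289,194) on the left and the keypad at (363,201). I'll enlarge these to confirm.

```bash
cat > h.py <<'E'
import numpy as np,cv2
from scipy.spatial.transform import Rotation as R
from rig import *
def K(m):
    f=240/np.tan(np.radians(m['vfov']/2)); return f
def ray(m,u,v):
    f=K(m); d=R.from_quat(m['orientation']).apply([(u-m['cx'])/f,(v-m['cy'])/f,1.]); return np.array(m['origin']),d/np.linalg.norm(d)
def onz(m,u,v,z):
    o,d=ray(m,u,v); return o+d*(z-o[2])/d[2]
def proj(m,P):
    p=R.from_quat(m['orientation']).inv().apply(np.atleast_2d(P)-m['origin']); return p[:,:2]/p[:,2:]*K(m)+[m['cx'],m['cy']]
def tri(*obs):
    A=0;b=0
    for m,u,v in obs:
        o,d=ray(m,u,v); M=np.eye(3)-np.outer(d,d); A=A+M; b=b+M@o
    p=np.linalg.solve(A,b)
    return p,[round(float(np.linalg.norm(proj(m,p)[0]-[u,v])),1) for m,u,v in obs]
E
python3 - <<'E'
from h import *
t=cv2.imread('pics/top0.png'); c=np.zeros((480,800,3),np.uint8)
a=cv2.resize(t[225:315,160:250],None,fx=4,fy=4,interpolation=2); b=cv2.resize(t[80:225,265:400],None,fx=3,fy=3,interpolation=2)
c[:360,:360]=a; c[:435,380:785]=b; cv2.imwrite('pics/crop1.png',c)
m=camera_model('top')
for n,u,v,z in[('grip end',188,292,17),('head',215,250,62),('labelL',289,194,46),('keypad',363,201,46),('lid bl',282,88,116),('lid br',391,97,116),('handle',327,197,114)]: print(n,onz(m,u,v,z).round(0))
E
```

```text
grip end [352. 359.  17.]
head [449. 283.  62.]
labelL [585. 107.  46.]
keypad [565. -74.  46.]
lid bl [825. 116. 116.]
lid br [ 798. -140.  116.]
handle [562.  15. 114.]
```

View pics/crop1.png

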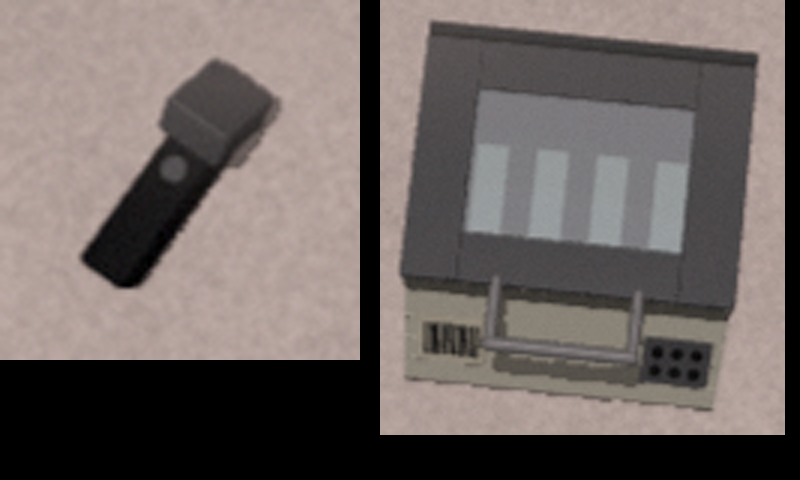

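View pics/wrist0.png

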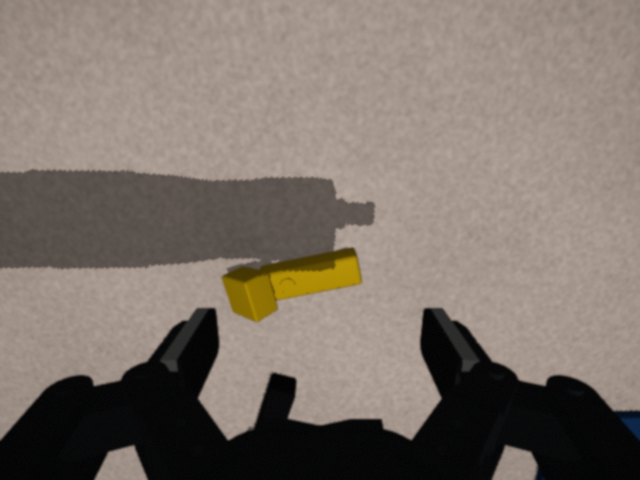

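The left half of the crop confirms the target: a black bar with its end near top pixel (188,293) and a grey head at (215,251). The right half shows the barcode label left of the bar handle at top pixels (279..298, 187..199). The handle ends are at (301,195) and (351,198). Estimated sizes and yaw (about -6°) match the text. Next I'll plan a hover for a second view.

```bash
cat >> h.py <<'E'
def toolrot(yaw): # tool down, tool y at world yaw (deg)
    c,s=np.cos(np.radians(yaw)),np.sin(np.radians(yaw)); return R.from_matrix(np.array([[-s,c,0],[c,s,0],[0,0,-1.]]).T)
def delta(p,yaw,s=None):
    s=s or get_state(); r0=R.from_quat(s['tcp_rot']); rt=toolrot(yaw)
    d=r0.inv().apply(np.array(p)-s['ee_pos']); w=(r0.inv()*rt).as_rotvec()
    print('shift tool',d.round(1),'rotvec',w.round(4),'rows>=',round(max(np.linalg.norm(d)/62,np.degrees(np.linalg.norm(w))/10.6),1))
E
python3 - <<'E'
from h import *
s=get_state(); m=camera_model('wrist'); r0=R.from_quat(s['tcp_rot'])
off=r0.inv().apply(m['origin']-s['ee_pos']); rc=r0.inv()*R.from_quat(m['orientation'])
print(off.round(1),rc.as_matrix().round(3))
def sim(p,yaw,P):
    r=toolrot(yaw); mm=dict(m,origin=np.array(p)+r.apply(off),orientation=(r*rc).as_quat()); return proj(mm,P).round(0).tolist()
P=[[352,359,17],[449,283,62],[585,107,46],[565,-74,46],[562,15,114],[391,328,34]]
for p in([391,328,230],[391,328,300],[420,305,260]): print(p,sim(p,52,P))
for p,y in(([420,60,300],-96),([450,80,250],-96),([480,15,300],-96),([400,100,300],-96)): print(p,sim(p,y,P[2:5]))
delta([391,328,230],52)
E
```

```text
[ 7.940e+01  1.000e-01 -1.416e+02] [[ 0.001 -0.952 -0.306]
 [ 1.     0.001  0.   ]
 [-0.    -0.306  0.952]]
[391, 328, 230] [[319.0, 162.0], [319.0, 295.0], [274.0, 451.0], [156.0, 508.0], [185.0, 536.0], [319.0, 215.0]]
[391, 328, 300] [[319.0, 157.0], [319.0, 268.0], [280.0, 408.0], [177.0, 460.0], [205.0, 474.0], [319.0, 201.0]]
[420, 305, 260] [[320.0, 123.0], [320.0, 249.0], [276.0, 408.0], [163.0, 465.0], [191.0, 482.0], [319.0, 174.0]]
[420, 60, 300] [[255.0, 47.0], [436.0, 48.0], [355.0, 47.0]]
[450, 80, 250] [[273.0, 69.0], [477.0, 71.0], [393.0, 74.0]]
[480, 15, 300] [[223.0, 115.0], [394.0, 116.0], [309.0, 128.0]]
[400, 100, 300] [[292.0, 20.0], [477.0, 21.0], [402.0, 13.0]]
shift tool [-265.4  -63.6    0.7] rotvec [-1.600e-03  3.000e-04  3.374e-01] rows>= 4.4
```

Call:
step_arm:
  plan: "-45 -10.5 0 0 0 0; -45 -10.5 0 0 0 0; -45 -10.5 0 0 0 0; -45 -10.5 0 0 0 0; -45 -10.5 0 0 0 0; -40 -11 0 0 0 0; 0 0 0 0 0 0.17; 0 0 0 0 0 0.167; 0 0 0 0 0 0; 0 0 0 0 0 0"
  jaw: 1

```text
time_s: 1.4
ee_pos: [390.6, 328.7, 231.1]
tcp_rot: [0.324, 0.946, -0.0, -0.0]
wrist_force: [0.7, -0.1, -0.4]
finger_gap: 85.5
finger_force: 0.0
```

Run:
```python
from h import *
import pickle
s=get_state(); m=camera_model('wrist'); cv2.imwrite('pics/w1.png',read_camera('wrist')[:,:,::-1]); pickle.dump(m,open('w1.pkl','wb')); print(s['ee_pos'],s['time_s'])
```

```text
[390.59110606 328.73144654 231.11788067] 1.4
```

View pics/w1.png

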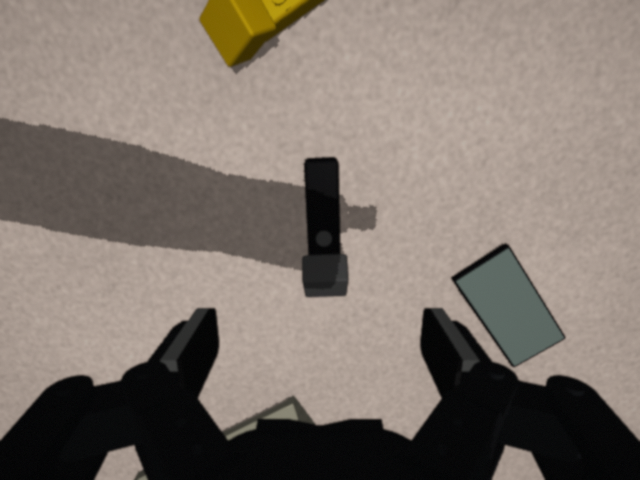

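The wrist view shows the bar end at (321.5,158), the button at (323.5,239) and the head between (303,255) and (348,296).

Run:
```python
from h import *
import pickle
w=pickle.load(open('w1.pkl','rb')); t=camera_model('top')
print('button',tri((w,323.5,239),(t,202.8,266.8)))
e=onz(w,321.5,158,34); b=onz(w,323.5,239,34); h=np.mean([onz(w,u,v,62) for u,v in((303,255),(348,255),(305,296),(347,296))],0)
print(e,b,h, np.linalg.norm(e-b))
for q in (b,h):
    d=q-e; print('yaw',np.degrees(np.arctan2(d[1],d[0])))
for q in((305,205),(338,205)):print(onz(w,*q,34))
```

```text
button (array([411.44372838, 317.43899963,  39.07606739]), [0.1, 0.1])
[348.41204988 363.78145074  34.        ] [412.83619586 316.57350924  34.        ] [436.5166553  300.68656114  62.        ] 79.86901981133245
yaw -36.232761986772694
yaw -35.60781880065866
[374.04935793 323.5195131   34.        ]
[393.89194384 349.10770744  34.        ]
```

```bash
python3 -c "
from h import *
delta([388.8,334.2,6],53.8)"
```

```text
shift tool [  4.7   3.3 225.2] rotvec [-0.0003 -0.0001 -0.0288] rows>= 3.6
```

Call:
step_arm:
  plan: "4.7 3.3 0 0 0 -0.029; 0 0 50 0 0 0; 0 0 50 0 0 0; 0 0 50 0 0 0; 0 0 40 0 0 0; 0 0 25 0 0 0; 0 0 10 0 0 0; 0 0 0 0 0 0; 0 0 0 0 0 0"

```text
time_s: 2.58
ee_pos: [390.0, 335.1, 7.6]
tcp_rot: [0.311, 0.95, 0.001, 0.001]
wrist_force: [0.2, 0.2, -0.3]
finger_gap: 85.3
finger_force: 0.0
```

Call:
step_arm:
  plan: "0 0 0 0 0 0; 0 0 0 0 0 0; 0 0 0 0 0 0; 0 0 0 0 0 0; 0 0 0 0 0 0; 0 0 0 0 0 0; 0 0 0 0 0 0; 0 0 0 0 0 0"
  jaw: -1

```text
time_s: 3.58
ee_pos: [389.6, 334.7, 6.9]
tcp_rot: [0.312, 0.95, 0.001, 0.0]
wrist_force: [-0.4, -0.3, 5.1]
finger_gap: 33.1
finger_force: 61.7
```

Call:
step_arm:
  plan: "0 0 -10 0 0 0; 0 0 -40 0 0 0; 0 0 -50 0 0 0; 0 0 -50 0 0 0; 0 0 -50 0 0 0; 0 0 -30 0 0 0; 0 0 0 0 0 0; 0 0 0 0 0 0"

```text
time_s: 4.58
ee_pos: [388.3, 333.5, 234.8]
tcp_rot: [0.312, 0.95, -0.001, -0.001]
wrist_force: [-0.2, -0.6, -1.7]
finger_gap: 33.0
finger_force: 61.1
```

Run:
```python
from h import *
s=get_state(); m=camera_model('wrist'); r0=R.from_quat(s['tcp_rot']); print(s['ee_pos'],s['joint_pos'].round(2),s['finger_gap'],s['wrist_force'])
off=np.array([79.4,0.1,-141.6]); rc=r0.inv()*R.from_quat(m['orientation'])
def sim(p,yaw,P):
    r=toolrot(yaw); mm=dict(m,origin=np.array(p)+r.apply(off),orientation=(r*rc).as_quat()); return proj(mm,P).round(0).tolist()
P=[[585,107,46],[565,-74,46],[562,15,114],[391,328,34]]
for p,y in(([430,20,240],-6),([430,60,240],-6),([430,-30,240],-6),([400,0,240],-6),([420,-60,240],-6)): print(p,sim(p,y,P))
```

```text
[388.27548832 333.53721572 234.81877026] [0.71 0.27 0.05 1.36 0.   1.34] 33.009378348314826 [-0.17493005 -0.57137921 -1.69081727]
[430, 20, 240] [[482.0, 103.0], [456.0, 289.0], [486.0, 225.0], [225.0, -181.0]]
[430, 60, 240] [[480.0, 149.0], [456.0, 323.0], [484.0, 271.0], [234.0, -114.0]]
[430, -30, 240] [[484.0, 40.0], [457.0, 244.0], [489.0, 160.0], [211.0, -275.0]]
[400, 0, 240] [[517.0, 75.0], [486.0, 269.0], [527.0, 196.0], [260.0, -223.0]]
[420, -60, 240] [[498.0, -2.0], [468.0, 214.0], [505.0, 116.0], [217.0, -338.0]]
```

```bash
python3 -c "
from h import *
delta([430,20,240],-6)"
```

```text
shift tool [-219.3 -227.9   -4.7] rotvec [-2.9000e-03  8.0000e-04  1.0417e+00] rows>= 5.6
```

Call:
step_arm:
  plan: "-31 -32 0 0 0 0; -31 -32 0 0 0 0; -31 -33 0 0 0 0; -31 -33 0 0 0 0; -31 -33 0 0 0 0; -31 -33 0 0 0 0; -33.3 -31.9 -4.7 0 0 0; 0 0 0 0 0 0.174; 0 0 0 0 0 0.174; 0 0 0 0 0 0.174; 0 0 0 0 0 0.174; 0 0 0 0 0 0.174"

```text
time_s: 6.08
ee_pos: [429.3, 20.6, 238.7]
tcp_rot: [0.685, 0.728, -0.002, -0.002]
wrist_force: [-0.5, 1.0, -2.1]
finger_gap: 32.8
finger_force: 61.0
```

Call:
step_arm:
  plan: "0 0 0 0 0 0.172; 0 0 0 0 0 0; 0 0 0 0 0 0; 0 0 0 0 0 0"

```text
time_s: 6.58
ee_pos: [430.6, 20.7, 240.6]
tcp_rot: [0.743, 0.67, -0.0, -0.0]
wrist_force: [0.1, -0.5, -2.6]
finger_gap: 33.2
finger_force: 61.0
```

Run:
```python
from h import *
import pickle
s=get_state(); m=camera_model('wrist'); cv2.imwrite('pics/w2.png',read_camera('wrist')[:,:,::-1]); pickle.dump(m,open('w2.pkl','wb')); print(s['ee_pos'],s['time_s'])
```

```text
[430.585416    20.68137516 240.56921012] 6.575
```

View pics/w2.png

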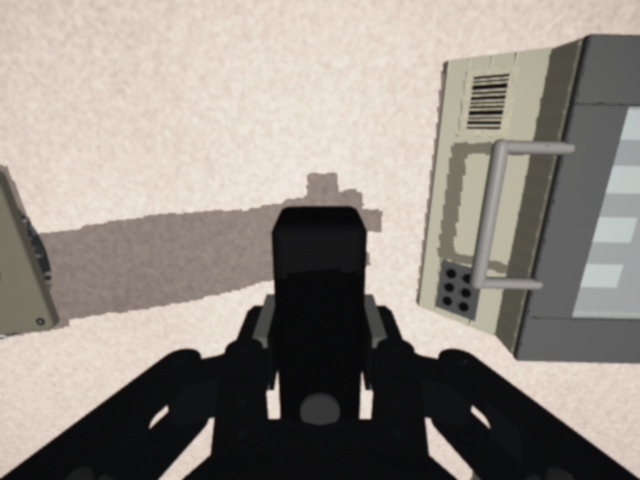

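The wrist view shows the label's bars spanning about (466..509, 73..131). The handle corners are at (503,147) and (481,284). I'll enlarge the label area in both views.

Run:
```python
from h import *
w=cv2.imread('pics/w2.png'); t=cv2.imread('pics/top0.png'); c=np.zeros((600,800,3),np.uint8)
a=cv2.resize(w[40:190,440:540],None,fx=4,fy=4,interpolation=2); b=cv2.resize(t[175:220,270:320],None,fx=8,fy=8,interpolation=2)
c[:,:400]=a; c[:360,400:800]=b; cv2.imwrite('pics/crop2.png',c)
```

```text
(no output)
```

View pics/crop2.png

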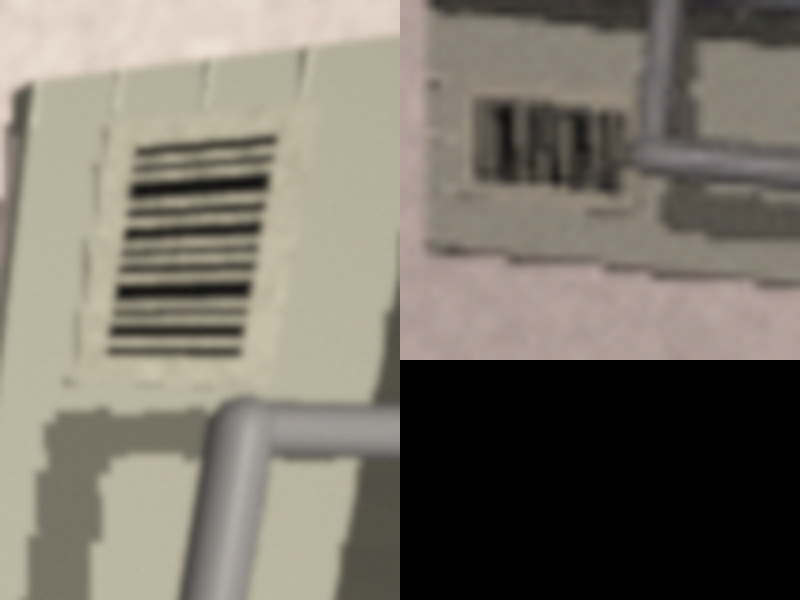

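Run:
```python
from h import *
import pickle
w=pickle.load(open('w2.pkl','rb')); t=camera_model('top')
L,e=tri((w,487.3,101.5),(t,288.4,193)); print('label',L.round(1),e,onz(w,487.3,101.5,46).round(1),onz(t,288.4,193,46).round(1))
A,e1=tri((w,500,147),(t,301.5,193.6));B,e2=tri((w,480.5,284),(t,350.3,198)); print('handle',A,e1,B,e2)
A2,B2=onz(w,500,147,114),onz(w,480.5,284,114); d=A2-B2; print(A2,B2,(A2+B2)/2,np.linalg.norm(d),'yaw',np.degrees(np.arctan2(-d[0],d[1])))
# wedge front-left top corner z15, left/right
for n,u,v,z in (('fl',446.5,62,15),('fr',421,303,15),('lidL',585,37,116),('lidR',516,360,116)): print(n,onz(w,u,v,z).round(1))
yw=-6
for n,u,v in(('barTL',474,77),('TR',509,74.5),('BR',500.2,128),('BL',467.2,128)):
    o,dd=ray(w,u,v); # intersect plane through label, normal (x axis)
    nx=R.from_euler('z',yw,degrees=True).apply([.7071,0,-.7071]); print(n,((o+dd*((L-o)@nx)/(dd@nx))-L).round(1))
```

```text
label [586.8 108.   51.1] [0.1, 0.0] [589.1 108.2  46. ] [587.9 108.3  46. ]
handle [571.91704865  73.22948529 108.27151179] [0.1, 0.0] [559.99003798 -38.63426075 109.69737235] [1.2, 0.4]
[569.16084204  73.84207162 114.        ] [558.95057427 -36.0888696  114.        ] [564.05570816  18.87660101 114.        ] 110.40408237408909 yaw -5.306347026110228
fl [563.2 148.   15. ]
fr [ 535.6 -103.3   15. ]
lidL [621.  140.1 116. ]
lidR [ 592.3 -113.1  116. ]
barTL [ -8.   22.  -10.2]
TR [12.4 19.  10.4]
BR [  7.6 -23.   10. ]
BL [-12.8 -20.8 -10.5]
```

Run:
```python
from h import *
import pickle
w=pickle.load(open('w2.pkl','rb')); s=get_state(); r=R.from_quat(s['tcp_rot']); p=s['ee_pos']
for x,z in((-70,34),(-70,0),(10,34),(22,62)):
    P=p+r.apply([-(x+19.6),0,6.9-z]); print(x,z,proj(w,P).round(1))
print('yaw err', s['tcp_rot'])
delta([464.6-.9943*19.6,121.4+.1063*19.6,86.6+6.9],90-6.1)
```

```text
-70 34 [[322.3 219.3]]
-70 0 [[321.7 200.1]]
10 34 [[321.6 411.3]]
22 62 [[321.9 502.6]]
yaw err [ 7.42899343e-01  6.69403077e-01 -2.38177684e-04 -1.71646440e-04]
shift tool [103.8   3.8 147.2] rotvec [-5.0000e-04 -4.0000e-04 -1.5683e+00] rows>= 8.5
```

Call:
step_arm:
  plan: "0 0 0 0 0 -0.174; 0 0 0 0 0 -0.174; 0 0 0 0 0 -0.174; 0 0 0 0 0 -0.174; 0 0 0 0 0 -0.174; 0 0 0 0 0 -0.174; 0 0 0 0 0 -0.174; 0 0 0 0 0 -0.174; 0 0 0 0 0 -0.176; -3.5 50 0 0 0 0; 0 53 0 0 0 0; 0 0 0 0 0 0"

```text
time_s: 8.12
ee_pos: [445.6, 125.6, 240.8]
tcp_rot: [0.051, 0.999, 0.0, 0.0]
wrist_force: [-0.7, 0.1, -1.9]
finger_gap: 33.0
finger_force: 61.1
```

```bash
python3 -c "
from h import *
delta([464.6-.9943*19.6,121.4+.1063*19.6,86.6+6.9],90-6.1)"
```

```text
shift tool [  0.3  -2.2 147.3] rotvec [0.0006 0.     0.0047] rows>= 2.4
```

Call:
step_arm:
  plan: "0 -2 30 0 0 0.005; 0 0 40 0 0 0; 0 0 40 0 0 0; 0 0 25 0 0 0; 0 0 12 0 0 0; 0 0 0 0 0 0; 0 0 0 0 0 0"

```text
time_s: 9.0
ee_pos: [446.2, 120.8, 95.2]
tcp_rot: [0.056, 0.998, 0.0, 0.001]
wrist_force: [-0.3, -0.2, -0.9]
finger_gap: 32.8
finger_force: 61.1
```

Run:
```python
from h import *
s=get_state();p=s['ee_pos'];r=R.from_quat(s['tcp_rot'])
win=p+r.apply([-(68+19.6),0,6.9-16]); ax=r.apply([-.7071,0,.7071]); L=np.array([588.5,108.2,46]); d=L-win
print(s['joint_velocities'].round(3),'dist',d@ax,'miss',(d-ax*(d@ax)).round(1),ax)
delta([464.6-.9943*19.6,121.4+.1063*19.6,86.6+6.9],90-6.1)
c=read_camera('scene')[80:330,230:480]; t=read_camera('top')[150:275,220:345]
o=np.zeros((500,800,3),np.uint8); o[:400,:400]=cv2.resize(c,(400,400)); o[:400,400:]=cv2.resize(t,(400,400),interpolation=2); cv2.imwrite('pics/scan.png',o[:400,:,::-1])
```

```text
[ 0.002 -0.006  0.004 -0.001  0.001  0.001] dist 80.36362753663114 miss [-1.3  3.7 -1.8] [ 0.70417023 -0.07937154 -0.70556734]
shift tool [1.4 2.5 1.7] rotvec [ 0.0007  0.0022 -0.0065] rows>= 0.1
```

View pics/scan.png

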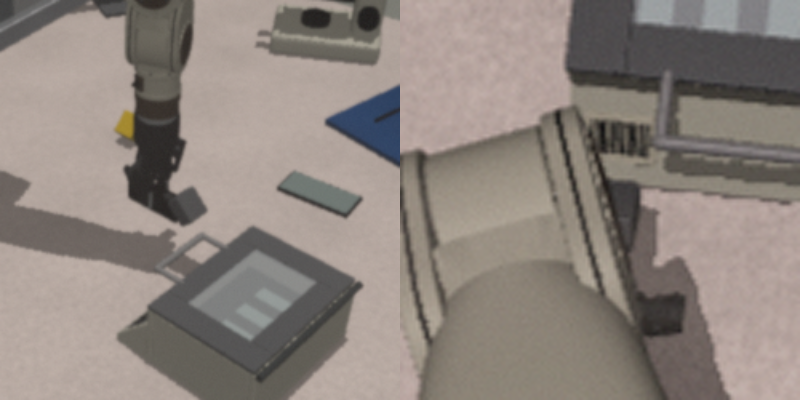

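The crop shows the reader held in front of the label, with its lowest head point at scene pixel (344,219) and its right tip at (358,207). I'll compare this with a level reader while nudging the aim.

Run:
```python
from h import *
s=get_state();p=s['ee_pos'];r=R.from_quat(s['tcp_rot']);m=camera_model('scene')
for tilt in(0,8):
  q=R.from_euler('y',tilt,degrees=True)
  for n,P in dict(rearR=(-70,-17,34),rearbotR=(-70,-17,0),headtopFR=(78,-23,62),headtopFL=(78,23,62),headtopRR=(22,-23,62),midFL=(78,23,30),midFR=(78,-23,30),botFR=(55,-23,3)).items():
    a=np.array(P)-[-20,0,22]; a=q.apply(a)+[-20,0,22]
    u=proj(m,p+r.apply([-(a[0]+19.6),a[1],6.9-a[2]]))[0]; print(tilt,n,((u-[230,80])/.625).round(0))
c=cv2.imread('pics/scan.png')[100:260,80:240]; cv2.imwrite('pics/scan2.png',cv2.resize(c,(560,560),interpolation=2))
```

```text
0 rearR [126. 180.]
0 rearbotR [126. 196.]
0 headtopFR [192. 204.]
0 headtopFL [209. 192.]
0 headtopRR [165. 190.]
0 midFL [208. 207.]
0 midFR [191. 220.]
0 botFR [179. 227.]
8 rearR [127. 178.]
8 rearbotR [125. 192.]
8 headtopFR [193. 212.]
8 headtopFL [211. 200.]
8 headtopRR [167. 195.]
8 midFL [207. 214.]
8 midFR [190. 226.]
8 botFR [177. 231.]
```

View pics/scan2.png

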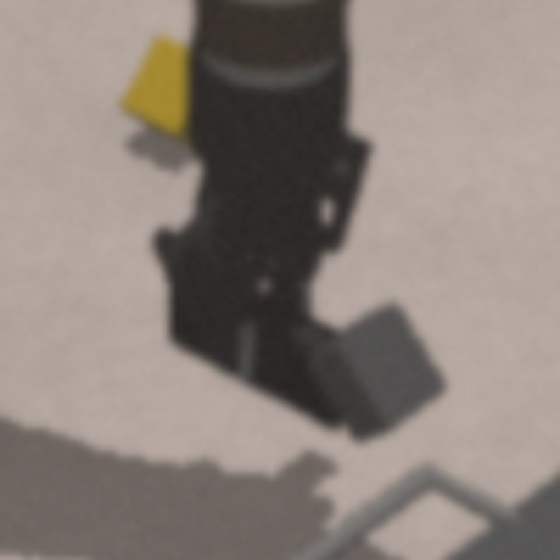

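Call:
step_arm:
  plan: "1 2.5 1.5 0 0 -0.006; 0 0 0 0 0 0; 0 0 0 0 0 0; 0 0 0 0 0 0"

```text
time_s: 9.6
ee_pos: [444.4, 123.4, 92.5]
tcp_rot: [0.053, 0.999, -0.0, -0.0]
wrist_force: [-0.0, -0.6, -1.8]
finger_gap: 33.1
finger_force: 61.1
```

The reader's underside runs from about (129,197) to (177,222), which matches the level prediction. I'll hold it here.

Call:
step_arm:
  plan: "0 0 0 0 0 0; 0 0 0 0 0 0; 0 0 0 0 0 0; 0 0 0 0 0 0; 0 0 0 0 0 0; 0 0 0 0 0 0; 0 0 0 0 0 0; 0 0 0 0 0 0; 0 0 0 0 0 0; 0 0 0 0 0 0; 0 0 0 0 0 0; 0 0 0 0 0 0"

```text
time_s: 11.1
ee_pos: [444.5, 123.3, 92.5]
tcp_rot: [0.053, 0.999, -0.0, -0.0]
wrist_force: [0.3, -0.4, -1.4]
finger_gap: 32.9
finger_force: 61.1
```

Run:
```python
from h import *
s=get_state();p=s['ee_pos'];r=R.from_quat(s['tcp_rot'])
win=p+r.apply([-(68+19.6),0,6.9-16]); ax=r.apply([-.7071,0,.7071]); L=np.array([588.5,108.2,46]); d=L-win
print('dist',d@ax,'miss',(d-ax*(d@ax)).round(1),ax)
t=camera_model('top')
print('phone/case',onz(t,163,186,9),onz(t,460,265,34))
```

```text
dist 79.77800778255803 miss [0.9 0.2 0.8] [ 0.70304638 -0.07539228 -0.70712277]
phone/case [620.35337444 429.91550456   9.        ] [ 404.81979929 -305.18141382   34.        ]
```

Call:
step_arm:
  plan: "20 0 -20 0 0 0; 35 30 0 0 0 0; 22.6 50 0 0 0 0; 0 39.4 10 0 0 0; 0 0 30 0 0 0; 0 0 30 0 0 0; 0 0 18 0 0 0; 0 0 8 0 0 0; 0 0 4 0 0 0; 0 0 0 0 0 0; 0 0 0 0 0 0"

```text
time_s: 12.48
ee_pos: [380.7, 250.7, 13.2]
tcp_rot: [0.053, 0.999, 0.0, 0.001]
wrist_force: [0.0, 0.1, -1.5]
finger_gap: 32.8
finger_force: 61.1
```

Call:
step_arm:
  plan: "0 0 3 0 0 0; 0 0 1.5 0 0 0; 0 0 1 0 0 0; 0 0 0.5 0 0 0; 0 0 0 0 0 0; 0 0 0 0 0 0"

```text
time_s: 13.22
ee_pos: [380.0, 250.3, 6.9]
tcp_rot: [0.053, 0.999, 0.0, 0.0]
wrist_force: [-1.3, -1.0, 5.3]
finger_gap: 32.8
finger_force: 61.9
```

Light contact at the same height as when it was picked up. Releasing.

Call:
step_arm:
  plan: "0 0 0 0 0 0; 0 0 0 0 0 0; 0 0 0 0 0 0; 0 0 0 0 0 0; 0 0 0 0 0 0; 0 0 0 0 0 0"
  jaw: 1

```text
time_s: 13.98
ee_pos: [380.1, 250.3, 6.5]
tcp_rot: [0.053, 0.999, -0.0, 0.0]
wrist_force: [0.4, -0.8, -0.0]
finger_gap: 85.4
finger_force: 0.0
```

Call:
step_arm:
  plan: "0 0 -10 0 0 0; 0 0 -30 0 0 0; 0 0 -50 0 0 0; 0 0 -50 0 0 0; 0 0 -50 0 0 0; 0 0 -30 0 0 0; 0 0 0 0 0 0; 0 0 0 0 0 0"
  jaw: 1

```text
time_s: 14.98
ee_pos: [379.5, 250.0, 226.1]
tcp_rot: [0.053, 0.999, -0.0, -0.0]
wrist_force: [-0.0, -0.3, 0.3]
finger_gap: 85.6
finger_force: 0.0
```

```bash
python3 - <<'E'
from h import *
cv2.imwrite('pics/w3.png',read_camera('wrist')[:,:,::-1])
E
python3 -c "
from h import *
delta([563.5,19.5,230],-6.1)"
```

```text
shift tool [-207.7 -209.3   -4.6] rotvec [-2.5000e-03 -2.0000e-04  1.5704e+00] rows>= 8.5
```

View pics/w3.png

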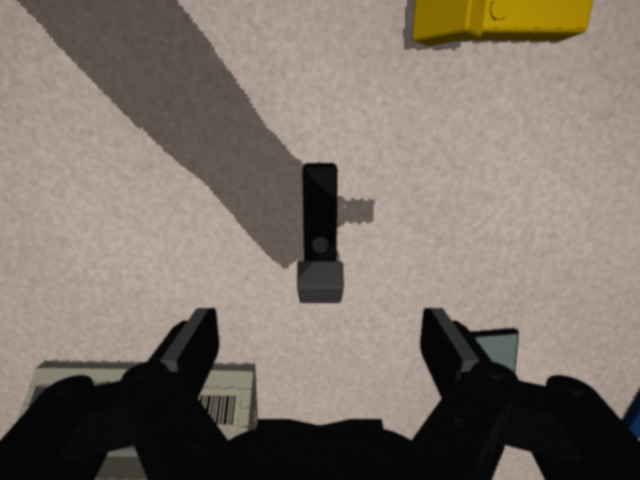

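The reader lies upright at (320,230), clear of everything else. Next, rotate and move above the handle with the jaws half open.

Call:
step_arm:
  plan: "0 0 0 0 0 0.1745; 0 0 0 0 0 0.1745; 0 0 0 0 0 0.1745; 0 0 0 0 0 0.1745; 0 0 0 0 0 0.1745; 0 0 0 0 0 0.1745; 0 0 0 0 0 0.1745; 0 0 0 0 0 0.1745; 0 0 0 0 0 0.1745; 0 0 0 0 0 0"
  jaw: 0

```text
time_s: 16.27
ee_pos: [379.2, 249.8, 225.1]
tcp_rot: [0.743, 0.669, -0.002, -0.0]
wrist_force: [-0.9, 0.1, 0.4]
finger_gap: 42.4
finger_force: 0.0
```

Call:
step_arm:
  plan: "-42 41 0 0 0 0; -42 41 0 0 0 0; -42 41 0 0 0 0; -42 42 0 0 0 0; -41 42 0 0 0 0; 0 0 0 0 0 0; 0 0 0 0 0 0; 0 0 0 0 0 0"

```text
time_s: 17.27
ee_pos: [562.7, 21.7, 226.3]
tcp_rot: [0.743, 0.669, -0.0, -0.0]
wrist_force: [-0.3, -0.4, -0.4]
finger_gap: 42.7
finger_force: 0.0
```

```bash
python3 -c "
from h import *
s=get_state();print(s['joint_pos'].round(2),s['finger_gap'])
delta([563.5,19.5,95],-6.1)"
```

```text
[0.04 0.37 0.17 1.37 0.   1.71] 42.66655200435404
shift tool [ -2.1   1.1 131.3] rotvec [-0.001  -0.0001  0.0026] rows>= 2.1
```

Call:
step_arm:
  plan: "-2 1 40 0 0 0; 0 0 40 0 0 0; 0 0 25 0 0 0; 0 0 15 0 0 0; 0 0 8 0 0 0; 0 0 3 0 0 0; 0 0 0 0 0 0; 0 0 0 0 0 0"

```text
time_s: 18.27
ee_pos: [565.1, 18.4, 96.4]
tcp_rot: [0.744, 0.668, 0.001, 0.001]
wrist_force: [1.0, -0.7, 0.5]
finger_gap: 42.7
finger_force: 0.0
```

Call:
step_arm:
  plan: "0 0 0 0 0 0; 0 0 0 0 0 0; 0 0 0 0 0 0; 0 0 0 0 0 0; 0 0 0 0 0 0; 0 0 0 0 0 0"
  jaw: -1

```text
time_s: 19.02
ee_pos: [564.7, 18.3, 95.6]
tcp_rot: [0.744, 0.668, 0.0, 0.0]
wrist_force: [1.7, 0.1, 0.4]
finger_gap: 9.7
finger_force: 58.4
```

Run:
```python
import numpy as np
th=np.array([0,1,3,6,9.5,13,16.5,20,23.5,27,30.5,34,37.5,40,42.5,45,47,48.5,49.5,50]); a=np.radians(th+.935)
f,u=-245*np.cos(a),245*np.sin(a)
print('; '.join(f'0 {x:.1f} {-z:.1f} 0 0 0' for x,z in zip(np.diff(f),np.diff(u)))); print(f[-1]-f[0],u[-1]-u[0])
```

```text
0 0.1 -4.3 0 0 0; 0 0.4 -8.5 0 0 0; 0 1.2 -12.8 0 0 0; 0 2.3 -14.8 0 0 0; 0 3.2 -14.6 0 0 0; 0 4.0 -14.4 0 0 0; 0 4.9 -14.1 0 0 0; 0 5.8 -13.8 0 0 0; 0 6.6 -13.4 0 0 0; 0 7.4 -13.0 0 0 0; 0 8.2 -12.5 0 0 0; 0 8.9 -12.0 0 0 0; 0 6.8 -8.2 0 0 0; 0 7.2 -7.9 0 0 0; 0 7.5 -7.6 0 0 0; 0 6.2 -5.8 0 0 0; 0 4.8 -4.2 0 0 0; 0 3.3 -2.8 0 0 0; 0 1.7 -1.4 0 0 0
90.56797910968334 186.2277869092551
```

Call:
step_arm:
  plan: "0 0.1 -4.3 0 0 0; 0 0.4 -8.5 0 0 0; 0 1.2 -12.8 0 0 0; 0 2.3 -14.8 0 0 0; 0 3.2 -14.6 0 0 0; 0 0 0 0 0 0"

```text
time_s: 19.77
ee_pos: [571.3, 17.5, 151.8]
tcp_rot: [0.744, 0.668, -0.0, 0.0]
wrist_force: [0.7, -1.5, -2.8]
finger_gap: 9.9
finger_force: 58.7
```

The lid is lifting with small forces, so I'll continue.

Call:
step_arm:
  plan: "0 4 -14.4 0 0 0; 0 4.9 -14.1 0 0 0; 0 5.8 -13.8 0 0 0; 0 6.6 -13.4 0 0 0; 0 7.4 -13 0 0 0; 0 8.2 -12.5 0 0 0; 0 8.9 -12 0 0 0; 0 0 0 0 0 0"

```text
time_s: 20.78
ee_pos: [613.3, 12.3, 244.4]
tcp_rot: [0.744, 0.668, -0.003, -0.002]
wrist_force: [-10.4, -2.2, 5.6]
finger_gap: 9.8
finger_force: 59.4
```

Call:
step_arm:
  plan: "0 6.8 -8.2 0 0 0; 0 7.2 -7.9 0 0 0; 0 7.5 -7.6 0 0 0; 0 6.2 -5.8 0 0 0; 0 4.8 -4.2 0 0 0; 0 3.3 -2.8 0 0 0; 0 1.7 -1.4 0 0 0; 0 0 0 0 0 0; 0 0 0 0 0 0; 0 0 0 0 0 0; 0 0 0 0 0 0"

```text
time_s: 22.15
ee_pos: [649.4, 7.8, 284.4]
tcp_rot: [0.744, 0.668, -0.003, -0.002]
wrist_force: [-14.7, -3.2, 13.2]
finger_gap: 9.5
finger_force: 58.9
```

Run:
```python
from h import *
s=get_state();p=s['ee_pos'];print(p,s['wrist_force'],s['finger_gap'],s['time_s'])
# angle from chord & from displacement relative to grip pose (564.7,18.3,95.6)
d=p-[564.7,18.3,95.6]; f=d[:2]@[.9943,-.1063]; print(f,d[2],'chord ang',np.degrees(2*np.arcsin(np.hypot(f,d[2])/490)),'atan',np.degrees(np.arctan2(4+d[2],245-f))-.935, 'lat',d[:2]@[.1063,.9943])
cv2.imwrite('pics/end.png',read_camera('scene')[:,:,::-1])
```

```text
[649.37967754   7.78544807 284.42210038] [-14.72252317  -3.16826579  13.19703209] 9.50698545052362 22.15
85.3147002519465 188.82210037856666 chord ang 50.030544029079316 atan 49.435201894499755 lat -1.4531692580799085
```

The forces show roughly 19 N radially, so the bar may have shifted in the pads. I've used all ten picture views, so I'll measure the lid angle numerically from image edges.

```bash
cat > ang.py <<'E'
from h import *
u=np.array([.9943,-.1063,0]);n=np.array([.1063,.9943,0]);H=np.array([806.5,-7.2,110])
def fit(name,img,ths):
    g=cv2.GaussianBlur(img[:,:,1].astype(np.float32),(0,0),1.0); m=camera_model(name); out=[]
    for th in ths:
        c,s=np.cos(np.radians(th)),np.sin(np.radians(th)); lx=u*c+np.array([0,0,-s]); lz=u*s+np.array([0,0,c])
        sc=[]
        pts=[(-200,y,5) for y in np.linspace(-125,125,120)],[(-k,-130,5) for k in np.linspace(20,195,100)],[(-k,130,5) for k in np.linspace(20,195,100)]
        for L in pts:
            q=proj(m,np.array([H+lx*a+n*b+lz*d for a,b,d in L])); t=q[-1]-q[0]; pn=np.array([-t[1],t[0]])/np.linalg.norm(t)
            v=[cv2.remap(g,(q+k*pn)[:,0].astype(np.float32)[None],(q+k*pn)[:,1].astype(np.float32)[None],1)[0] for k in(-1.5,1.5)]
            sc.append(abs(np.median(v[1]-v[0])))
        out.append(sc)
    return np.array(out)
E
python3 - <<'E'
from ang import *
for name,f,r in(('scene','scene0',np.arange(-6,7,1.)),('scene','end',np.arange(40,60,1.)),('top','top1',np.arange(40,60,1.))):
    if f=='top1': im=read_camera('top')[:,:,::-1].copy(); cv2.imwrite('pics/top1.png',im)
    im=cv2.imread(f'pics/{f}.png'); S=fit(name,im,r); print(f); print(np.c_[r,S].round(0).astype(int).T)
E
```

```text
scene0
[[-6 -5 -4 -3 -2 -1  0  1  2  3  4  5  6]
 [ 3  8 19 33 48 52 46 33 21 12  5  2  1]
 [ 7 10 11  5  1  5  8  8  6  5  3  2  1]
 [24 35 45 49 52 53 46 35 23 13  7  2  2]]
end
[[40 41 42 43 44 45 46 47 48 49 50 51 52 53 54 55 56 57 58 59]
 [16 19 23 28 35 43 52 60 64 64 61 60 54 42 29 17  9  4  1  1]
 [ 1  3  8 17 18 12  6  2  6  7  5  3  2  1  0  0  0  0  0  0]
 [ 1  1  4  9 18 30 42 53 59 60 54 44 32 24 19 12  8  5  3  2]]
top1
[[40 41 42 43 44 45 46 47 48 49 50 51 52 53 54 55 56 57 58 59]
 [ 0  0  0  0  0  0  0  0  1  1  1  1  0  0  0  0  0  0  0  0]
 [17 17 18 26 34 42 50 57 63 68 72 72 68 68 66 59 50 40 31 24]
 [13 21 30 41 52 62 65 68 68 64 57 48 38 28 18 10  6  4  3  2]]
```

The lid is at about 49.5° ± 1 (scene 49.7, top 49). I'll relieve the radial load and add half a degree.

Call:
step_arm:
  plan: "0 -0.3 -2 0 0 0; 0 -0.3 -2 0 0 0; 0 0 0 0 0 0; 0 0 0 0 0 0; 0 0 0 0 0 0; 0 0 0 0 0 0"

```text
time_s: 23.0
ee_pos: [650.8, 7.6, 285.8]
tcp_rot: [0.744, 0.668, -0.003, -0.001]
wrist_force: [-6.1, -3.9, 3.7]
finger_gap: 9.4
finger_force: 58.9
```

Run:
```python
from ang import *
s=get_state();print(s['ee_pos'],s['wrist_force'],s['finger_gap'],s['finger_force'],s['time_s'])
r=np.arange(42,58,.25)
for name,old in(('scene','end'),('top','top1')):
    im=read_camera(name)[:,:,::-1].copy()
    cen=lambda S:[float((r*(S[:,i]**4)).sum()/(S[:,i]**4).sum().round(2)) for i in range(3)]
    print(name,np.round(cen(fit(name,cv2.imread(f'pics/{old}.png'),r)),2),np.round(cen(fit(name,im,r)),2))
```

```text
[650.82410297   7.58128555 285.80599882] [-6.06571752 -3.94708052  3.70341302] 9.440804492743485 58.878133893013 23.0
scene [48.91 43.8  48.6 ] [49.3  44.16 48.8 ]
top [50.16 50.97 47.33] [50.81 51.53 48.18]
```

Call:
step_arm:
  plan: "0 0 0 0 0 0; 0 0 0 0 0 0; 0 0 0 0 0 0; 0 0 0 0 0 0; 0 0 0 0 0 0; 0 0 0 0 0 0; 0 0 0 0 0 0; 0 0 0 0 0 0"

```text
time_s: 24.1
ee_pos: [650.8, 7.6, 285.8]
tcp_rot: [0.744, 0.668, -0.003, -0.001]
wrist_force: [-7.2, -3.8, 3.4]
finger_gap: 9.9
finger_force: 58.9
```

```bash
python3 -c "
from rig import *
print(get_state()['ee_pos']); print(close_job())"
```

```text
[650.8199224    7.58282909 285.82046232]
the job is handed in; nothing more can be done
None
```

The job is handed in: I aimed the reader at the label from about 80 mm for over 1.5 s, laid it upright on the bare bench and let go, and the gripper is holding the lid open at about 50° (within about 1°, measured from the images).

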